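Put the mixed-up desk supplies back on their own mats

TASK

The four supplies on the grey felt mats have been put back on each other's places. Put each one in the middle of its own mat: the larger plaster roll on the larger round mat, the smaller roll on the smaller round mat, the vial upright on the square mat, and the stapler standing on the long mat, lined up with its length; every mat starts occupied, so let a thing wait on the white card where you need a free spot. Keep the vial upright all the way, and leave nothing on the card.

Things in the scene. Friction and masses are not known exactly. Their poses are not given: they have to be found in the camera images.
- big_roll: The larger, taller roll of skin-coloured fixing plaster, lying flat: 52 mm diameter, 25 mm high, solid to the fingers (do not count on the core hole), 0.035 to 0.07 kg. Origin at the centre of its underside, z up through the core. Its place is the larger round mat.
- small_roll: The smaller, flat roll of skin-coloured fixing plaster: 42 mm diameter, only 12 mm high, solid to the fingers, about 0.02 to 0.04 kg. Origin at the centre of its underside, z up through the core. Its place is the smaller round mat.
- vial: A small glass vial with a flip-off cap, standing upright: 23 mm diameter, 49 mm high, about 0.02 to 0.04 kg. Origin at the centre of its underside, z up. Its place is the square mat.
- the_stapler: A dark blue half-strip stapler standing on its base: 148 mm long (its own x axis; hinge end at +x), 36 mm wide, 45 mm high, closed, its arm does not move, 0.17 to 0.34 kg. The upper arm, from 23 to 45 mm above the underside, is 24 mm wide over the whole length: grip it there, across its width, near the middle. Origin at the middle of its underside, z up. Its place is the long mat, lengthwise.
- mat_big_round: The larger round grey felt mat, 130 mm diameter. It is 4 mm thick and fixed to the desk; origin at the centre of its underside, z up (so its top is at z = 0.004 m). Place of the larger plaster roll.
- mat_small_round: The smaller round grey felt mat, 90 mm diameter. It is 4 mm thick and fixed to the desk; origin at the centre of its underside, z up (so its top is at z = 0.004 m). Place of the smaller plaster roll.
- mat_square: The square grey felt mat, 95 x 95 mm, sides along its x and y axes. It is 4 mm thick and fixed to the desk; origin at the centre of its underside, z up (so its top is at z = 0.004 m). Place of the vial.
- mat_long: The long rectangular grey felt mat, 180 mm along its x axis, 80 mm along its y axis. It is 4 mm thick and fixed to the desk; origin at the centre of its underside, z up (so its top is at z = 0.004 m). Place of the stapler.
- spare_card: A blank white card, 148 mm (its x axis) x 105 mm, 1.5 mm thick, fixed flat to the desk and empty at the start: the free spot where one thing at a time can wait. Origin at the centre of its underside, z up.
Mind the look-alikes: they are no part of the job. What is shaped like the small_roll but turquoise is not meant.

How it is judged:
At the end, for the whole second after the job is handed in: Each of the four things stands level (within 0.12 rad) and at rest on its own mat, its centre within 15 mm of the mat's centre, and the stapler's length within 0.2 rad of the long mat's length, either way round (horizontal distance between big_roll and mat_big_round below 0.015 m and z of big_roll in the frame of mat_big_round below 0.007 m and angle between each of big_roll, small_roll, vial, the_stapler's own z axis and vertical below 0.12 rad and linear speed of each of big_roll, small_roll, vial, the_stapler below 0.02 m/s and horizontal distance between small_roll and mat_small_round below 0.015 m and z of small_roll in the frame of mat_small_round below 0.007 m and horizontal distance between vial and mat_square below 0.015 m and z of vial in the frame of mat_square below 0.007 m and horizontal distance between the_stapler and mat_long below 0.015 m and z of the_stapler in the frame of mat_long below 0.007 m and angle between the x axis of the_stapler and the x axis of mat_long, either way round below 0.2 rad); the robot touches nothing.
It fails at once if the vial is tipped over (more than 0.7 rad from upright) (angle between vial's own z axis and vertical above 0.7 rad).
It also fails if it takes over 131 s, if anything falls off the work surface, if the arm or the gripper's body presses on something with over 40 N, if the wrist force passes 120 N, or if a joint passes its speed limit or range.

ROBOT

A 6-joint arm with a two-finger parallel gripper is mounted at the origin on a cart in front of the work surface, level with it; the furniture and walls round the work are solid. World frame = base frame: x ahead of the robot, y to its left, z up, the work surface at z = 0. Lengths are in m, angles in rad, forces in N, time in s.
With the tool pointing down it reaches from about 0.375 to 0.975 m from the base axis. Payload 3.8 kg.
Tool frame: the origin (TCP) lies midway between the tips of the shut fingers; the grasp point (between the pads) lies 19 mm behind it; z points along the fingers, y is the line along which they close (so a half turn about z gives the same grasp; the last joint's range is limited). The gripper opens to 85 mm and grips with 20 to 120 N. Pads are 22 mm wide; open, the fingers measure 114 mm over their backs; the gripper's body (76 mm by 85 mm) begins 54 mm behind the grasp point. The pads swing forward as they close: fully open they stand 13 mm farther back than shut.
Start: joints at [1.159, 0.264, 1.604, -0, 1.274, -0.037], TCP at [0.247, 0.628, 0.231] pointing down, gripper open.
Joint ranges: [-2.63, 2.63], [-0.94, 2.18], [0.31, 2.57], [-1.31, 4.45], [0, 2.66], [-2.55, 2.55]. Speed limits (rad/s): [2.57, 2.57, 3.14, 3.14, 3.14, 3.14].

INTERFACE

Orientations are given as a rotation vector (axis times angle).
In Python, from workcell import bot gives the robot as it stands.
- The arm moves only by the tool servo_tool, never from a script. Its argument "series" is a list of rows, each a list of 7 numbers: the shift along the world's x, y, z in units of 0.15 m (1.0 is 0.15 m), then the turn, a rotation vector about the world's x, y, z in units of 180 degrees (1.0 is 180 degrees), then the closure, from 0 (fully open) to 1 (shut). A call has 1 to 20 rows; each row is the pose to reach, as a shift and turn from the pose commanded when the call began, turning the shorter way round; what a row does not reach only later rows make up. A row lasts 1/10 s, in which the tool goes at most 50 mm and 8.59 degrees, less where a joint would pass 70% of its speed; a pose out of reach is approached as far as the arm can. A call with a number of a shift or a turn outside -1 to 1 is refused whole. A call with a gripper value outside its range is refused whole. The fingers move at their own pace and stop on an object; "newtons" is the grip in N (left out, the last holds). Time passes only in rows, so rows that repeat a pose let the fingers close. It gives the time, the measured TCP pose, the force, the opening and the grip force at its end, in the units of the state.
- bot.read_state(): the state, without advancing time (a new reading comes with each control period).
- bot.read_camera(name): name is "scene" or "top"; returns the picture (480x640x3 uint8, red, green, blue); there is no depth.
- bot.camera_info(name): a dict with "vertical_fov" (degrees; the focal length in pixels is half the picture's height over the tangent of half this angle, whatever the lens; pixels are square), "cx", "cy" (the principal point, pixels), "R" (3x3) and "t" (3): a world point X has camera coordinates R X + t. Camera axes: x right, y down, z forward; pixel columns grow to the right and rows downward; lengths in m; the calibration is good to about 2 mm. A picture is of the moment at which its call begins. camera_info takes no time and is no camera call.
- bot.finish_job(): hands the job in; it is judged then, once.
Trained networks look in the newest picture that a camera, given by its name, has taken for a name from the list of things; names that differ only in an ending like _2 or _b are one class to them, and where a whole thing is asked for, a point or a joint stands for the part that bears it (a point fixed in the world has none). Each returns a list of dicts, best first, with "score" (0 to 1); they miss things now and then, are a little off and sometimes report something else, mostly with a low value. They report only what shows in the picture. A call takes as long as a camera call. They do not tell look-alikes from the thing itself.
- bot.recognise(target, camera): "box" ([left, top, right, bottom] as shares, 0 to 1, of the picture: columns of its width, rows of its height, round what is visible of it).
- bot.trace(target, camera): "mask" (480x640 bool, what is visible of it) and "box" ([left, top, right, bottom] as shares, 0 to 1, of the picture: columns of its width, rows of its height, round what is visible of it).
- bot.mark_of(target, camera): "at" ([row, column] as shares, 0 to 1, of the picture: columns of its width, rows of its height: a listed point, or the origin of a listed thing).
The state is a dict: "time": time; "q": joint angles; "joint_vel": joint speeds; "joint_torque": joint torques, N m; "tool_pos": TCP position; "tcp_rot": TCP orientation; "wrist_force": force on the tool from outside, world axes, zero at the start; "torque": the same for the moment, N m; "width": opening from 0.0 (shut) to 1.0 (fully open); "grip_force": force on a finger pad.
Only numpy, scipy, OpenCV 4.12 (cv2) and the standard library are available. Lean on these libraries where they do the work, as an engineer would, in place of code of your own. Each camera call takes 0.05 s, during which the arm holds its last target. There are 200 camera calls.

## Working session

There is one attempt and no reset: what is moved stays moved. The work goes in short steps, Python scripts to look and compute and a tool call to move; the robot and the scene stay as the last step left them, time stands still between calls to the robot, and variables do not carry over. Pictures are saved under pics/ and viewed, at most 14 in all, crops included, and the job is handed in when it is done.

Besides the shell and the picture viewer there is one more tool, called after "Request:" by a JSON object that holds its "api" and its "payload". servo_tool: Moves the arm, as the interface text tells. Shifts and turns lie within -1 to 1; 1 stands for 0.15 m of shift or 180 degrees of turn. Its arguments: {"type":"object","properties":{"series":{"type":"array","items":{"type":"array","items":{"type":"number"}}},"newtons":{"type":"number"}},"required":["series"]}

```bash
mkdir -p pics
cat > h.py <<'E'
import numpy as np, cv2
from workcell import bot
def ray(cam,u,v):
    i=bot.camera_info(cam); f=240/np.tan(np.radians(i['vertical_fov'])/2)
    R=np.array(i['R']);t=np.array(i['t'])
    return -R.T@t, R.T@np.array([(u-i['cx'])/f,(v-i['cy'])/f,1.0])
def at_z(cam,u,v,z):
    c,d=ray(cam,u,v); return (c+d*(z-c[2])/d[2])
def proj(cam,X):
    i=bot.camera_info(cam); f=240/np.tan(np.radians(i['vertical_fov'])/2)
    p=np.array(i['R'])@np.array(X)+np.array(i['t']); return p[0]/p[2]*f+i['cx'],p[1]/p[2]*f+i['cy']
def snap(cam,name):
    im=bot.read_camera(cam); cv2.imwrite(f'pics/{name}.png',im[:,:,::-1]); return im
E
python3 - <<'E'
from h import *
for c in('top','scene'):
    snap(c,c+'0'); i=bot.camera_info(c); print(c,i['vertical_fov'],np.round(ray(c,320,240)[0],3))
    for n,z in dict(big_roll=0.004,small_roll=.004,vial=.004,the_stapler=.004,mat_big_round=.0,mat_small_round=.0,mat_square=.0,mat_long=.0,spare_card=.0).items():
        for r in bot.mark_of(n,c)[:3]:
            v,u=r['at'][0]*480,r['at'][1]*640
            print(n,round(r['score'],2),round(u),round(v),np.round(at_z(c,u,v,z)[:2],3))
print(bot.read_state()['time'],bot.read_state()['tcp_rot'])
E
```

```text
top 54.9159595091616 [0.494 0.017 1.21 ]
big_roll 0.86 322 205 [0.645 0.006]
small_roll 0.69 176 221 [0.592 0.39 ]
small_roll 0.67 152 271 [0.459 0.447]
vial 0.57 327 205 [ 0.644 -0.006]
vial 0.52 473 251 [ 0.536 -0.39 ]
the_stapler 0.83 269 273 [0.462 0.14 ]
mat_big_round 0.76 472 247 [ 0.546 -0.387]
mat_small_round 0.93 329 204 [ 0.647 -0.01 ]
mat_square 0.55 273 278 [0.45 0.13]
mat_long 0.69 181 221 [0.592 0.377]
spare_card 0.83 370 278 [ 0.456 -0.124]
spare_card 0.32 267 275 [0.457 0.147]
scene 52.53870013565848 [-0.15  -0.664  0.564]
big_roll 0.74 362 247 [ 0.661 -0.004]
big_roll 0.45 260 254 [0.462 0.142]
small_roll 0.63 242 207 [0.601 0.394]
small_roll 0.52 187 217 [0.45  0.443]
vial 0.73 493 343 [ 0.554 -0.4  ]
the_stapler 0.96 256 252 [0.463 0.156]
mat_big_round 0.95 483 343 [ 0.545 -0.387]
mat_small_round 0.65 359 249 [ 0.654 -0.001]
mat_square 0.72 255 258 [0.446 0.14 ]
mat_long 0.9 246 210 [0.598 0.372]
spare_card 0.81 343 302 [ 0.461 -0.125]
spare_card 0.19 362 247 [ 0.666 -0.001]
spare_card 0.16 242 209 [0.597 0.392]
1.0 [5.85225212e-01 3.08659528e+00 3.09941480e-05]
```

View pics/top0.png

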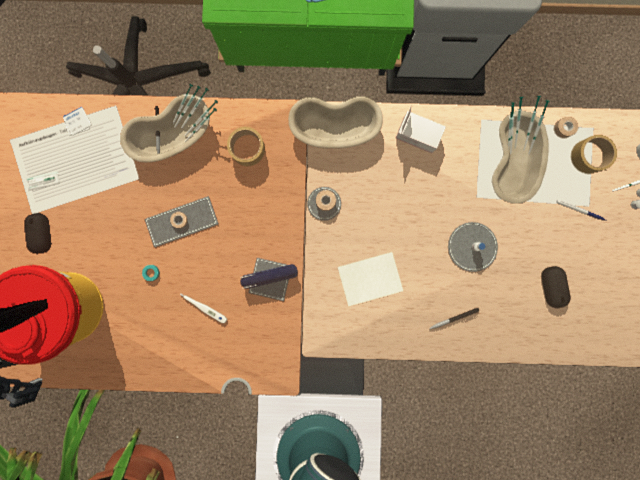

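View pics/scene0.png

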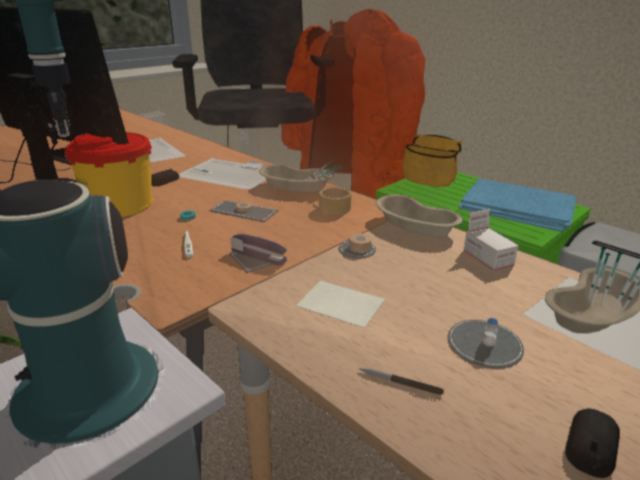

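```bash
cat >> h.py <<'E'
from scipy.optimize import least_squares
def cyl(d,z0,h):
    a=np.linspace(0,2*np.pi,40); return np.array([[d/2*np.cos(t),d/2*np.sin(t),z] for t in a for z in(z0,z0+h)])
def boxp(l,w,z0,h,n=12):
    return np.array([[x,y,z] for x in(-l/2,l/2) for y in(-w/2,w/2) for z in(z0,z0+h)])
def hull(cam,P,p):
    c,s=np.cos(p[2]),np.sin(p[2]); Q=P@np.array([[c,s,0],[-s,c,0],[0,0,1]])+[p[0],p[1],0]
    return cv2.convexHull(np.array([proj(cam,q) for q in Q],np.float32))
def feats(h,rot):
    m=cv2.moments(h); a=m['m00']; f=[m['m10']/a,m['m01']/a]
    if rot: f+= [m['mu20']/a/10,m['mu02']/a/10,m['mu11']/a/10]
    return np.array(f)
def maskhull(mask):
    cs,_=cv2.findContours(mask.astype(np.uint8),cv2.RETR_EXTERNAL,cv2.CHAIN_APPROX_NONE)
    return cv2.convexHull(max(cs,key=cv2.contourArea).astype(np.float32))
def fit(cams,name,P,p0,rot=False,dmax=.06):
    """fit x,y(,yaw) so that silhouettes' hull moments match the traced masks"""
    T=[]
    for c in cams:
        u0,v0=proj(c,[p0[0],p0[1],P[:,2].mean()])
        best=None
        for r in bot.trace(name,c):
            if r['mask'].sum()<20: continue
            h=maskhull(r['mask']); f=feats(h,rot)
            d=np.hypot(f[0]-u0,f[1]-v0)
            if d<30 and (best is None or d<best[0]): best=(d,f,r['score'],cv2.contourArea(h),h)
        if best is None: print(name,c,'no mask'); continue
        T.append((c,best))
    if not T: return None
    fun=lambda p:np.concatenate([feats(hull(c,P,list(p)+([] if rot else [0])),rot)-b[1] for c,b in T])
    s=least_squares(fun,p0[:3] if rot else p0[:2],diff_step=1e-3 if 0 else None,x_scale=1.0)
    if rot:
        ss=[s]+[least_squares(fun,[p0[0],p0[1],y]) for y in np.arange(-1.5,1.6,.5)]; s=min(ss,key=lambda q:q.cost)
    print(name,np.round(s.x,4),'rms',round(float(np.sqrt(2*s.cost)),2),[(c,round(b[2],2),'area ratio',round(float(b[3]/cv2.contourArea(hull(c,P,list(s.x)+([] if rot else [0])))),2)) for c,b in T])
    return s.x
SH=dict(big_roll=cyl(.052,.004,.025),small_roll=cyl(.042,.004,.012),vial=cyl(.023,.004,.049),the_stapler=boxp(.148,.03,.004,.045),
 mat_big_round=cyl(.13,0,.004),mat_small_round=cyl(.09,0,.004),mat_square=boxp(.095,.095,0,.004),mat_long=boxp(.18,.08,0,.004),spare_card=boxp(.148,.105,0,.0015))
E
python3 - <<'E'
from h import *
G=dict(big_roll=(.65,0),small_roll=(.595,.39),vial=(.545,-.39),the_stapler=(.462,.14,.0),mat_big_round=(.545,-.387),mat_small_round=(.65,-.005),mat_square=(.449,.135,0),mat_long=(.595,.378,0),spare_card=(.457,-.125,0))
for n,g in G.items():
    for cs in(['top'],['scene'],['top','scene']): fit(cs,n,SH[n],g,len(g)==3)
print(proj('top',[.247,.628,.231]),bot.read_state()['time'])
E
```

```text
Traceback (most recent call last):
  File "h.py", line 44, in fit
    s=least_squares(fun,p0[:3] if rot else p0[:2],diff_step=1e-3 if 0 else None,x_scale=1.0)
  File "h.py", line 43, in <lambda>
    fun=lambda p:np.concatenate([feats(hull(c,P,list(p)+([] if rot else [0])),rot)-b[1] for c,b in T])
                                       ~~~~^^^^^^^^^^^^^^^^^^^^^^^^^^^^^^^^^^
  File "h.py", line 21, in hull
    return cv2.convexHull(np.array([proj(cam,q) for q in Q],np.float32))
                                    ~~~~^^^^^^^
  File "h.py", line 10, in proj
    i=bot.camera_info(cam); f=240/np.tan(np.radians(i['vertical_fov'])/2)
ValueError: time passes only in moves, steps and waits
```

```bash
python3 - <<'E'
s=open('h.py').read()
s=s.replace("def ray(","_ci={}\ndef info(c):\n    if c not in _ci: _ci[c]=bot.camera_info(c)\n    return _ci[c]\ndef ray(",1).replace("i=bot.camera_info(cam)","i=info(cam)")
a=s.index("    s=least_squares(fun,p0[:3]"); b=s.index("    print(name,np.round(s.x")
s=s[:a]+'''    def solve(p):
        p=np.array(p,float); s=least_squares(lambda q:fun(p+q-1),np.ones(len(p)),diff_step=1e-3); s.x=p+s.x-1; return s
    s=min([solve([p0[0],p0[1],y]) for y in np.arange(-1.5,1.6,.5)],key=lambda q:q.cost) if rot else solve(p0[:2])
'''+s[b:]
s=s.replace("'rms',round(float(np.sqrt(2*s.cost)),2)","'res',np.round(s.fun,1)")
open('h.py','w').write(s)
E
cat > m.py <<'E'
from h import *
G=dict(big_roll=(.65,0),small_roll=(.595,.39),vial=(.545,-.39),the_stapler=(.462,.14,.0),mat_big_round=(.545,-.387),mat_small_round=(.65,-.005),mat_square=(.449,.135,0),mat_long=(.595,.378,0),spare_card=(.457,-.125,0))
if __name__=='__main__':
    for c in('top','scene'): snap(c,'m'+c)
    for n,g in G.items(): fit(['top','scene'],n,SH[n],g,len(g)==3)
    print(proj('top',[.247,.628,.231]),bot.read_state()['time'])
E
python3 m.py
```

```text
big_roll [ 0.6554 -0.0021] res [ 0.3 -0.3 -0.4 -0. ] [('top', 0.73, 'area ratio', 0.87), ('scene', 0.91, 'area ratio', 0.86)]
small_roll scene no mask
small_roll [0.5946 0.3806] res [-0. -0.] [('top', 0.59, 'area ratio', 0.85)]
vial [ 0.5454 -0.3945] res [ 0.9 -0.  -0.5 -0.4] [('top', 0.65, 'area ratio', 0.67), ('scene', 0.54, 'area ratio', 0.8)]
the_stapler [ 0.4542  0.1369 -1.382 ] res [-0.1  0.4  4.4 -1.1  0.8  0.3 -1.2  3.1  2.   2.2] [('top', 0.94, 'area ratio', 1.16), ('scene', 0.79, 'area ratio', 0.84)]
mat_big_round [ 0.5475 -0.3878] res [ 0.  -0.2 -0.1  0.1] [('top', 0.89, 'area ratio', 0.95), ('scene', 0.91, 'area ratio', 0.98)]
mat_small_round [0.6484 0.0022] res [ 0.2  0.3  0.1 -0.8] [('top', 0.72, 'area ratio', 0.97), ('scene', 0.84, 'area ratio', 0.81)]
mat_square [ 0.421   0.1337 -6.8562] res [ 0.2 -1.   0.9  9.1  0.7 -0.7 -0.1  6.3  2.3 -2.9] [('top', 0.74, 'area ratio', 0.39), ('scene', 0.89, 'area ratio', 0.4)]
mat_long [0.5911 0.3761 1.9217] res [-0.  -0.   1.5 -0.3  0.4 -0.  -0.5  2.   0.2  0.4] [('top', 0.9, 'area ratio', 0.99), ('scene', 0.77, 'area ratio', 0.95)]
spare_card [ 0.4555 -0.1228  1.874 ] res [ 0.5 -0.4  0.5  0.4 -0.1 -0.5 -0.1  0.1 -0.1  0.3] [('top', 0.66, 'area ratio', 0.98), ('scene', 0.57, 'area ratio', 1.02)]
(np.float64(22.2712574495298), np.float64(371.791836750116)) 2.05
```

Run:
```python
from h import *
a,d=ray('top',37,315); b,e=ray('scene',110,147)
M=np.stack([d,-e],1); s=np.linalg.lstsq(M,b-a,rcond=None)[0]; print(a+s[0]*d,b+s[1]*e)
r=(a+s[0]*d); print(at_z('top',81,315,r[2]),at_z('top',37,362,r[2]))
print(proj('scene',[.247,.628,.231]))
from scipy.spatial.transform import Rotation as R
m=R.from_rotvec(bot.read_state()['tcp_rot']).as_matrix(); print(m.round(3))
```

```text
[0.35887992 0.63689833 0.17650225] [0.35533167 0.6387398  0.17806961]
[0.36176791 0.5385555  0.17650225] [0.2556081  0.63055991 0.17650225]
(np.float64(65.5686574951653), np.float64(136.07826022849693))
[[-0.931  0.366 -0.   ]
 [ 0.366  0.931 -0.   ]
 [ 0.    -0.    -1.   ]]
```

Request:
{"api": "servo_tool", "payload": {"series": [[0,0,0.3,0,0,0,0],[1,-0.8,0.3,0,0,-0.107,0],[1,-0.8,0.3,0,0,-0.107,0],[1,-0.8,0.3,0,0,-0.107,0],[1,-0.8,0.3,0,0,-0.107,0],[1,-0.8,0.3,0,0,-0.107,0]], "newtons": 30}}

```text
time: 2.65
tool_pos: [0.4012, 0.5047, 0.2764]
tcp_rot: [1.1, 2.94, -0.001]
wrist_force: [-0.0, 0.3, -0.4]
width: 1.001
grip_force: 0.0
```

Request:
{"api": "servo_tool", "payload": {"series": [[1,-0.85,-0.5,0,0,-0.107,0],[1,-0.85,-0.5,0,0,-0.107,0],[1,-0.85,-0.5,0,0,-0.107,0],[1,-0.85,-0.5,0,0,-0.107,0],[1,-0.85,-0.5,0,0,-0.107,0],[1,-0.85,-0.5,0,0,-0.107,0]]}}

```text
time: 3.25
tool_pos: [0.5474, 0.3794, 0.1998]
tcp_rot: [-1.574, -2.717, 0.003]
wrist_force: [-0.3, 0.6, -0.3]
width: 1.0
grip_force: 0.0
```

Request:
{"api": "servo_tool", "payload": {"series": [[0.317,0,-0.3,0,0,-0.107,0],[0.317,0,-0.6,0,0,-0.107,0],[0.317,0,-0.98,0,0,-0.107,0],[0.317,0,-0.98,0,0,-0.107,0],[0.317,0,-0.98,0,0,-0.107,0]]}}

```text
time: 3.75
tool_pos: [0.5914, 0.381, 0.0516]
tcp_rot: [-1.999, -2.42, 0.009]
wrist_force: [-0.2, -0.4, 0.4]
width: 1.0
grip_force: 0.0
```

Request:
{"api": "servo_tool", "payload": {"series": [[0,0,-0.2,0,0,0,0],[0,0,-0.333,0,0,0,0],[0,0,-0.333,0,0,0,0],[0,0,-0.333,0,0,0,1],[0,0,-0.333,0,0,0,1],[0,0,-0.333,0,0,0,1],[0,0,-0.333,0,0,0,1],[0,0,-0.333,0,0,0,1],[0,0,-0.333,0,0,0,1],[0,0,-0.333,0,0,0,1]]}}

```text
time: 4.75
tool_pos: [0.5962, 0.3817, 0.0073]
tcp_rot: [2.003, 2.419, 0.006]
wrist_force: [-1.7, 0.5, 5.7]
width: 0.462
grip_force: 29.8
```

Request:
{"api": "servo_tool", "payload": {"series": [[0,0,0.3,0,0,0,1],[0,0,0.667,0,0,0,1],[-0.232,-0.839,0.667,0,0,0,1],[-0.232,-0.839,0.667,0,0,0,1],[-0.232,-0.839,0.667,0,0,0,1],[-0.232,-0.839,0.667,0,0,0,1]]}}

```text
time: 5.35
tool_pos: [0.5587, 0.2512, 0.1052]
tcp_rot: [2.007, 2.416, -0.002]
wrist_force: [0.1, 1.3, -0.0]
width: 0.457
grip_force: 30.6
```

Request:
{"api": "servo_tool", "payload": {"series": [[-0.232,-0.839,0,0,0,0,1],[-0.232,-0.839,0,0,0,0,1],[-0.232,-0.839,0,0,0,0,1]]}}

```text
time: 5.65
tool_pos: [0.5245, 0.1273, 0.1049]
tcp_rot: [2.004, 2.419, 0.0]
wrist_force: [0.3, 0.7, -0.3]
width: 0.462
grip_force: 30.6
```

Request:
{"api": "servo_tool", "payload": {"series": [[-0.232,-0.839,0,0,0,0,1],[-0.232,-0.839,0,0,0,0,1],[-0.232,-0.839,0,0,0,0,1]]}}

```text
time: 5.95
tool_pos: [0.4901, 0.0012, 0.1052]
tcp_rot: [2.004, 2.418, 0.001]
wrist_force: [-0.0, 0.6, -0.5]
width: 0.463
grip_force: 30.6
```

Request:
{"api": "servo_tool", "payload": {"series": [[-0.232,-0.839,0,0,0,0,1],[-0.232,-0.839,0,0,0,0,1],[-0.232,-0.839,0,0,0,0,1],[-0.232,-0.839,-0.2,0,0,0,1]]}}

```text
time: 6.35
tool_pos: [0.4602, -0.1274, 0.0791]
tcp_rot: [2.001, 2.407, 0.006]
wrist_force: [1.5, 0.1, 0.4]
width: 0.464
grip_force: 30.7
```

Request:
{"api": "servo_tool", "payload": {"series": [[0,0,-0.2,0,0,0,1],[0,0,-0.4,0,0,0,1],[0,0,-0.455,0,0,0,1],[0,0,-0.455,0,0,0,1],[0,0,-0.455,0,0,0,1],[0,0,-0.455,0,0,0,0],[0,0,-0.455,0,0,0,0],[0,0,-0.455,0,0,0,0],[0,0,-0.1,0,0,0,0],[0,0,0.3,0,0,0,0],[0,0,0.3,0,0,0,0],[0,0,0.3,0,0,0,0]]}}

```text
time: 7.55
tool_pos: [0.4582, -0.1236, 0.1229]
tcp_rot: [1.999, 2.414, 0.004]
wrist_force: [-0.6, -1.0, -0.5]
width: 0.999
grip_force: 0.0
```

Request:
{"api": "servo_tool", "payload": {"series": [[-0.01,0.86,0,0,0,0,0],[-0.01,0.86,0,0,0,0,0],[-0.01,0.86,0,0,0,0,0],[-0.01,0.86,0,0,0,0,0]]}}

```text
time: 7.95
tool_pos: [0.4517, 0.0091, 0.117]
tcp_rot: [-1.997, -2.421, 0.003]
wrist_force: [-0.6, -0.4, 0.2]
width: 0.997
grip_force: 0.0
```

Run:
```python
from h import *
for c in('top','scene'): snap(c,'a'+c)
SH['small_roll']=cyl(.042,.0015,.012)
for n,g in dict(small_roll=(.455,-.123),the_stapler=(.454,.137,0),mat_long=(.591,.376,0)).items(): fit(['top','scene'],n,SH[n],g,len(g)==3)
r=bot.trace('the_stapler','top')[0]; h=maskhull(r['mask'])
w=np.array([at_z('top',*p[0],.03)[:2] for p in h],np.float32); print(cv2.minAreaRect(w), r['box'])
```

```text
small_roll top no mask
small_roll [ 0.4566 -0.1225] res [ 0. -0.] [('scene', 0.69, 'area ratio', 0.89)]
the_stapler [0.4547 0.1485 1.8243] res [ 3.  -1.3 15.3  0.3 -3.2 -2.4 -3.2  3.9  1.4  1.4] [('top', 0.9, 'area ratio', 0.79), ('scene', 0.61, 'area ratio', 0.84)]
mat_long scene no mask
mat_long [ 0.5917  0.3775 -1.184 ] res [ 0.  -0.   0.6  0.1 -0.5] [('top', 0.9, 'area ratio', 1.01)]
((0.45085597038269043, 0.15482918918132782), (0.035663340240716934, 0.11581002175807953), 14.611270904541016) [0.3711, 0.5496, 0.4388, 0.6052]
```

View pics/atop.png

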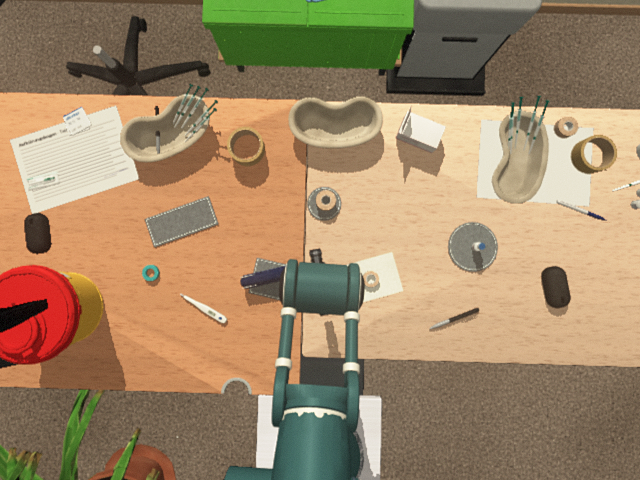

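Run:
```python
from h import *
for c in('top','scene'):
    im=cv2.imread(f'pics/m{c}.png').astype(int); B,G,R=im[...,0],im[...,1],im[...,2]
    m=((B>R+12)&(B<140)).astype(np.uint8); u,v=map(int,proj(c,[.454,.137,.03])); k=np.zeros_like(m); k[v-40:v+40,u-50:u+50]=1; m*=k
    h=maskhull(m); print(c,cv2.boundingRect(h),cv2.contourArea(h))
    if c=='top':
      for z in(.049,.027): print(cv2.minAreaRect(np.array([at_z(c,*p[0],z)[:2] for p in h],np.float32)))
    for z,l in((.049,'top'),): pass
    # forward: projected box for candidate
    for y in(-1.382,-1.33): print(cv2.boundingRect(hull(c,boxp(.148,.03,.004,.045),(.456,.138,y))))
im=cv2.imread('pics/mtop.png')[240:310,220:320]; cv2.imwrite('pics/st.png',cv2.resize(im,(800,560),interpolation=cv2.INTER_CUBIC))
```

```text
top (267, 266, 22, 8) 70.0
((0.4730546474456787, 0.11439260840415955), (0.010145492851734161, 0.054703108966350555), 14.621947288513184)
((0.4726560413837433, 0.11622875183820724), (0.010337654501199722, 0.055739350616931915), 14.621930122375488)
(237, 265, 62, 22)
(237, 263, 62, 26)Traceback (most recent call last):
  File "<stdin>", line 5, in <module>
  File "h.py", line 32, in maskhull
    return cv2.convexHull(max(cs,key=cv2.contourArea).astype(np.float32))
                          ~~~^^^^^^^^^^^^^^^^^^^^^^^^
ValueError: max() iterable argument is empty
```

Run:
```python
from h import *
im=cv2.imread('pics/mtop.png')[240:310,220:320]; cv2.imwrite('pics/st.png',cv2.resize(im,(800,560),interpolation=cv2.INTER_CUBIC))
```

```text
(no output)
```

View pics/st.png

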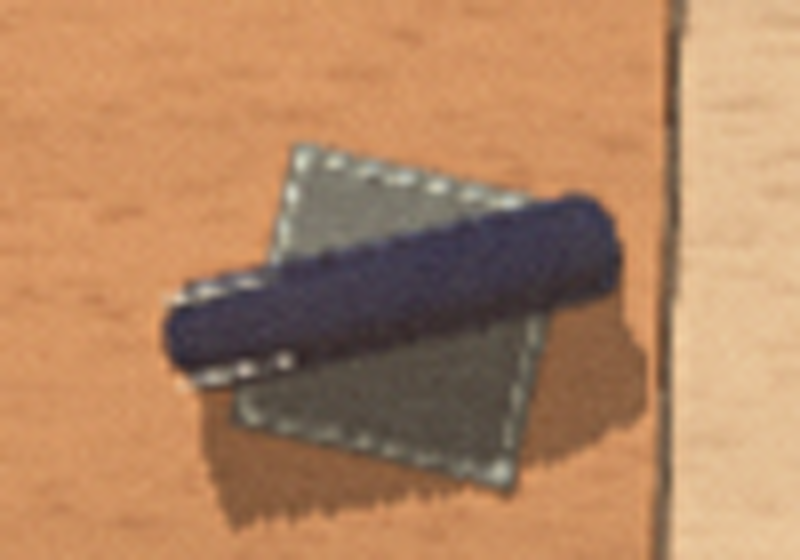

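```bash
python3 -c "
from h import *
print(at_z('top',269.2,276.1,.049),at_z('top',270.6,279.7,.004), at_z('top',269.2,278,.03));s=bot.read_state();print(s['tool_pos'],s['time'])"
```

```text
[0.45605735 0.13498843 0.049     ] [0.44534761 0.1355786  0.004     ] [0.45061019 0.13674741 0.03      ]
[0.45393988 0.00545249 0.11922689] 8.4
```

Request:
{"api": "servo_tool", "payload": {"series": [[0.014,0.866,0,0,0,0,0],[0.014,0.866,0,0,0,0,0],[0.014,0.866,0,0,0,0,0],[0.014,0.866,-0.2,0,0,0,0],[0.014,0.866,-0.45,0,0,0,0],[0.014,0.866,-0.593,0,0,0,0],[0.014,0.866,-0.593,0,0,0,0],[0.014,0.866,-0.593,0,0,0,1],[0.014,0.866,-0.593,0,0,0,1],[0.014,0.866,-0.593,0,0,0,1],[0.014,0.866,-0.593,0,0,0,1],[0.014,0.866,-0.593,0,0,0,1],[0.014,0.866,-0.593,0,0,0,1],[0.014,0.866,-0.593,0,0,0,1],[0.014,0.866,-0.593,0,0,0,1],[0.014,0.866,-0.593,0,0,0,1]], "newtons": 60}}

```text
time: 10.0
tool_pos: [0.4573, 0.1364, 0.0321]
tcp_rot: [2.002, 2.419, 0.003]
wrist_force: [-1.1, -0.5, 6.7]
width: 0.267
grip_force: 57.7
```

Request:
{"api": "servo_tool", "payload": {"series": [[0,0,0.2,0,0,0,1],[0,0,0.467,0,0,0,1],[0.15,0.27,0.467,0,0,0.01,1],[0.3,0.53,0.467,0,0,0.02,1],[0.452,0.803,0.467,0,0,0.03,1],[0.452,0.803,0.467,0,0,0.03,1]]}}

```text
time: 10.6
tool_pos: [0.5271, 0.2613, 0.1015]
tcp_rot: [1.883, 2.513, 0.008]
wrist_force: [-1.2, -0.4, -2.4]
width: 0.271
grip_force: 58.9
```

Request:
{"api": "servo_tool", "payload": {"series": [[0.15,0.27,0,0,0,0.01,1],[0.3,0.53,0,0,0,0.02,1],[0.4,0.71,0,0,0,0.027,1],[0.452,0.803,0,0,0,0.027,1],[0.452,0.803,0,0,0,0.027,1],[0.452,0.803,-0.2,0,0,0.027,1],[0.452,0.803,-0.35,0,0,0.027,1],[0.452,0.803,-0.4,0,0,0.027,1],[0.452,0.803,-0.4,0,0,0.027,1]]}}

```text
time: 11.5
tool_pos: [0.5896, 0.3751, 0.0384]
tcp_rot: [-1.779, -2.587, 0.007]
wrist_force: [-0.2, -0.1, -2.2]
width: 0.27
grip_force: 59.0
```

Request:
{"api": "servo_tool", "payload": {"series": [[0,0,-0.04,0,0,0,1],[0,0,-0.06,0,0,0,1],[0,0,-0.06,0,0,0,1],[0,0,-0.06,0,0,0,1],[0,0,-0.06,0,0,0,0],[0,0,-0.06,0,0,0,0],[0,0,-0.06,0,0,0,0],[0,0,0.2,0,0,0,0],[0,0,0.5,0,0,0,0],[0,0,0.7,0,0,0,0]], "newtons": 30}}

```text
time: 12.5
tool_pos: [0.5928, 0.3778, 0.149]
tcp_rot: [1.778, 2.588, 0.005]
wrist_force: [1.4, 0.5, 0.7]
width: 1.002
grip_force: 0.0
```

Request:
{"api": "servo_tool", "payload": {"series": [[-0.06,-1,0,0,0,0,0],[-0.06,-1,0,0,0,0,0],[-0.06,-1,0,0,0,0,0],[-0.06,-1,0,0,0,0,0]]}}

```text
time: 12.9
tool_pos: [0.582, 0.2217, 0.1456]
tcp_rot: [1.784, 2.585, -0.004]
wrist_force: [-0.2, 1.1, -0.4]
width: 0.994
grip_force: 0.0
```

Request:
{"api": "servo_tool", "payload": {"series": [[-0.06,-1,0,0,0,0,0],[-0.06,-1,0,0,0,0,0],[-0.06,-1,0,0,0,0,0],[-0.06,-1,0,0,0,0,0]]}}

```text
time: 13.3
tool_pos: [0.5735, 0.0725, 0.1458]
tcp_rot: [1.785, 2.584, -0.002]
wrist_force: [-0.2, 1.1, -0.1]
width: 1.001
grip_force: 0.0
```

Request:
{"api": "servo_tool", "payload": {"series": [[-0.06,-1,0,0,0,0,0],[-0.06,-1,0,0,0,0,0],[-0.06,-1,0,0,0,0,0],[-0.06,-1,0,0,0,0,0]]}}

```text
time: 13.7
tool_pos: [0.5652, -0.0772, 0.1461]
tcp_rot: [1.784, 2.583, -0.001]
wrist_force: [0.4, 0.2, -0.3]
width: 0.998
grip_force: 0.0
```

Run:
```python
from h import *
im=snap('top','btop'); snap('scene','bscene')
for n,g in dict(vial=(.546,-.393),the_stapler=(.59,.377,0),mat_square=(.445,.1356,0),big_roll=(.655,0),mat_small_round=(.65,0)).items():
    for c in('top','scene'): fit([c],n,SH[n],g,len(g)==3)
a=im[180:300,140:300]; b=im[215:280,440:505]
cv2.imwrite('pics/b.png',np.hstack([cv2.resize(a,(480,360)),cv2.resize(b,(320,360))])[:,:,::-1]); print(bot.read_state()['time'],bot.read_state()['tool_pos'])
```

```text
vial top no mask
vial [ 0.5457 -0.3954] res [-0.  0.] [('scene', 0.8, 'area ratio', 0.85)]
the_stapler [ 0.5872  0.3782 -1.0962] res [ 0.1 -0.1  3.9  2.1 -2.9] [('top', 0.71, 'area ratio', 0.85)]
the_stapler [ 0.5825  0.3763 -1.3908] res [-0.  -0.3  0.7  1.9  2.1] [('scene', 0.95, 'area ratio', 0.8)]
mat_square [0.4461 0.138  2.1157] res [-0.  -0.   0.1  0.2  0.2] [('top', 0.95, 'area ratio', 1.0)]
mat_square [0.4473 0.1382 0.9775] res [ 0.  -0.1  0.3  0.4 -0. ] [('scene', 0.69, 'area ratio', 0.96)]
big_roll [ 0.6551 -0.002 ] res [-0. -0.] [('top', 0.56, 'area ratio', 0.86)]
big_roll [ 0.6544 -0.0018] res [-0. -0.] [('scene', 0.68, 'area ratio', 0.92)]
mat_small_round [0.6499 0.0052] res [ 0. -0.] [('top', 0.58, 'area ratio', 0.92)]
mat_small_round [6.437e-01 1.000e-04] res [0. 0.] [('scene', 0.83, 'area ratio', 0.78)]
14.3 [ 0.56471204 -0.0722371   0.14546389]
```

View pics/b.png

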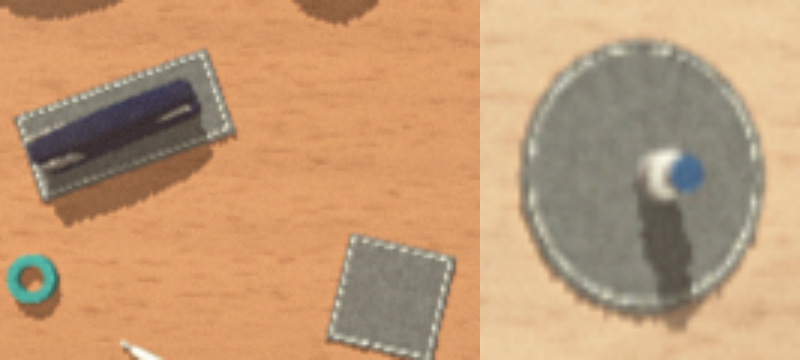

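Request:
{"api": "servo_tool", "payload": {"series": [[-0.06,-1,0,0,0,0,0],[-0.06,-1,0,0,0,0,0],[-0.06,-1,0,0,0,0,0],[-0.06,-1,0,0,0,0,0]]}}

```text
time: 14.7
tool_pos: [0.5555, -0.2285, 0.1459]
tcp_rot: [1.784, 2.583, -0.003]
wrist_force: [0.6, 0.1, -0.2]
width: 0.996
grip_force: 0.0
```

Request:
{"api": "servo_tool", "payload": {"series": [[-0.06,-1,0,0,0,0,0],[-0.06,-1,0,0,0,0,0],[-0.06,-1,0,0,0,0,0],[-0.06,-1,0,0,0,0,0]]}}

```text
time: 15.1
tool_pos: [0.5463, -0.3785, 0.1457]
tcp_rot: [1.784, 2.583, -0.003]
wrist_force: [-0.7, 1.0, 0.3]
width: 1.0
grip_force: 0.0
```

Request:
{"api": "servo_tool", "payload": {"series": [[-0.007,-0.146,0,0,0,0,0],[-0.007,-0.146,0,0,0,0,0],[-0.007,-0.146,0,0,0,0,0],[-0.007,-0.146,-0.2,0,0,0,0],[-0.007,-0.146,-0.4,0,0,0,0],[-0.007,-0.146,-0.6,0,0,0,0],[-0.007,-0.146,-0.75,0,0,0,0],[-0.007,-0.146,-0.86,0,0,0,0],[-0.007,-0.146,-0.86,0,0,0,0],[-0.007,-0.146,-0.86,0,0,0,0]]}}

```text
time: 16.1
tool_pos: [0.5461, -0.3944, 0.0169]
tcp_rot: [1.778, 2.59, 0.0]
wrist_force: [0.8, -1.2, 0.5]
width: 1.001
grip_force: 0.0
```

Request:
{"api": "servo_tool", "payload": {"series": [[0,0,0,0,0,0,0.4],[0,0,0,0,0,0,0.55],[0,0,0,0,0,0,0.65],[0,0,0,0,0,0,0.7],[0,0,0,0,0,0,0.75],[0,0,0,0,0,0,0.8],[0,0,0,0,0,0,0.9],[0,0,0,0,0,0,1],[0,0,0,0,0,0,1],[0,0,0,0,0,0,1]], "newtons": 25}}

```text
time: 17.1
tool_pos: [0.546, -0.3952, 0.0172]
tcp_rot: [1.779, 2.588, -0.0]
wrist_force: [-1.1, 0.7, 5.3]
width: 0.26
grip_force: 24.6
```

Request:
{"api": "servo_tool", "payload": {"series": [[0,0,0.15,0,0,0,1],[0,0,0.35,0,0,0,1],[0,0,0.6,0,0,0,1],[-0.04,0.2,0.6,0,0,0,1],[-0.08,0.44,0.6,0,0,0,1],[-0.12,0.67,0.6,0,0,0,1],[-0.165,0.888,0.6,0,0,0,1]]}}

```text
time: 17.8
tool_pos: [0.52, -0.2601, 0.1058]
tcp_rot: [-1.779, -2.588, -0.0]
wrist_force: [-0.7, -0.5, -0.3]
width: 0.264
grip_force: 24.5
```

Request:
{"api": "servo_tool", "payload": {"series": [[-0.04,0.22,0,0,0,0,1],[-0.08,0.44,0,0,0,0,1],[-0.12,0.67,0,0,0,0,1],[-0.165,0.888,0,0,0,0,1]]}}

```text
time: 18.2
tool_pos: [0.4952, -0.1269, 0.1058]
tcp_rot: [-1.779, -2.588, 0.0]
wrist_force: [0.5, -0.4, 0.4]
width: 0.262
grip_force: 24.5
```

Request:
{"api": "servo_tool", "payload": {"series": [[-0.04,0.22,0,0,0,0,1],[-0.08,0.44,0,0,0,0,1],[-0.12,0.67,0,0,0,0,1],[-0.165,0.888,0,0,0,0,1]]}}

```text
time: 18.6
tool_pos: [0.4705, 0.0061, 0.106]
tcp_rot: [-1.779, -2.588, 0.0]
wrist_force: [0.1, 0.1, -0.8]
width: 0.263
grip_force: 24.5
```

Request:
{"api": "servo_tool", "payload": {"series": [[-0.04,0.22,0,0,0,0,1],[-0.08,0.44,0,0,0,0,1],[-0.12,0.67,0,0,0,0,1],[-0.15,0.82,0,0,0,0,1],[-0.165,0.888,0,0,0,0,1],[-0.165,0.888,0,0,0,0,1],[-0.165,0.888,-0.2,0,0,0,1],[-0.165,0.888,-0.4,0,0,0,1],[-0.165,0.888,-0.5,0,0,0,1],[-0.165,0.888,-0.5,0,0,0,1]]}}

```text
time: 19.6
tool_pos: [0.4441, 0.136, 0.0288]
tcp_rot: [-1.779, -2.585, 0.008]
wrist_force: [-1.4, -0.1, 0.0]
width: 0.259
grip_force: 24.6
```

Request:
{"api": "servo_tool", "payload": {"series": [[0,0,-0.06,0,0,0,1],[0,0,-0.09,0,0,0,1],[0,0,-0.097,0,0,0,1],[0,0,-0.097,0,0,0,1],[0,0,-0.097,0,0,0,0.6],[0,0,-0.097,0,0,0,0.3],[0,0,-0.097,0,0,0,0],[0,0,-0.097,0,0,0,0],[0,0,0.1,0,0,0,0],[0,0,0.4,0,0,0,0],[0,0,0.7,0,0,0,0],[0,0,0.7,0,0,0,0]]}}

```text
time: 20.8
tool_pos: [0.4519, 0.1394, 0.1437]
tcp_rot: [1.774, 2.582, 0.016]
wrist_force: [1.2, -0.1, 0.4]
width: 1.001
grip_force: 0.0
```

Request:
{"api": "servo_tool", "payload": {"series": [[0.695,-0.467,0,0,0,0,0],[0.695,-0.467,0,0,0,0,0],[0.695,-0.467,0,0,0,0,0],[0.695,-0.467,0,0,0,0,0]]}}

```text
time: 21.2
tool_pos: [0.5536, 0.066, 0.1362]
tcp_rot: [1.782, 2.585, 0.001]
wrist_force: [-0.2, 0.5, 0.2]
width: 0.999
grip_force: 0.0
```

Request:
{"api": "servo_tool", "payload": {"series": [[0.695,-0.467,0,0,0,0,0],[0.695,-0.467,0,0,0,0,0],[0.695,-0.467,0,0,0,0,0],[0.695,-0.467,0,0,0,0,0],[0.695,-0.467,-0.25,0,0,0,0],[0.695,-0.467,-0.5,0,0,0,0],[0.695,-0.467,-0.7,0,0,0,0],[0.695,-0.467,-0.83,0,0,0,0],[0.695,-0.467,-0.83,0,0,0,0],[0.695,-0.467,-0.83,0,0,0,1],[0.695,-0.467,-0.83,0,0,0,1],[0.695,-0.467,-0.83,0,0,0,1],[0.695,-0.467,-0.83,0,0,0,1],[0.695,-0.467,-0.83,0,0,0,1],[0.695,-0.467,-0.83,0,0,0,1]], "newtons": 30}}

```text
time: 22.7
tool_pos: [0.6567, -0.002, 0.0144]
tcp_rot: [1.778, 2.587, 0.003]
wrist_force: [-1.3, 1.0, 5.7]
width: 0.585
grip_force: 31.8
```

Request:
{"api": "servo_tool", "payload": {"series": [[0,0,0.25,0,0,0,1],[0,0,0.6,0,0,0,1],[-0.08,-0.28,0.6,0,0,0,1],[-0.16,-0.57,0.6,0,0,0,1],[-0.239,-0.858,0.6,0,0,0,1]]}}

```text
time: 23.2
tool_pos: [0.6195, -0.132, 0.1036]
tcp_rot: [1.776, 2.588, 0.001]
wrist_force: [0.4, -0.2, -0.7]
width: 0.584
grip_force: 31.7
```

Request:
{"api": "servo_tool", "payload": {"series": [[-0.08,-0.28,0,0,0,0,1],[-0.16,-0.57,0,0,0,0,1],[-0.239,-0.858,0,0,0,0,1]]}}

```text
time: 23.5
tool_pos: [0.5828, -0.2613, 0.1026]
tcp_rot: [1.779, 2.588, 0.0]
wrist_force: [-0.0, -0.6, -1.1]
width: 0.584
grip_force: 31.7
```

Request:
{"api": "servo_tool", "payload": {"series": [[-0.08,-0.28,0,0,0,0,1],[-0.16,-0.57,0,0,0,0,1],[-0.22,-0.78,0,0,0,0,1],[-0.239,-0.858,0,0,0,0,1],[-0.239,-0.858,0,0,0,0,1],[-0.239,-0.858,-0.3,0,0,0,1],[-0.239,-0.858,-0.5,0,0,0,1],[-0.239,-0.858,-0.58,0,0,0,1],[-0.239,-0.858,-0.59,0,0,0,1],[-0.239,-0.858,-0.59,0,0,0,1]]}}

```text
time: 24.5
tool_pos: [0.5483, -0.3869, 0.0138]
tcp_rot: [-1.777, -2.59, -0.001]
wrist_force: [-0.2, 0.3, 0.2]
width: 0.589
grip_force: 34.5
```

Request:
{"api": "servo_tool", "payload": {"series": [[0,0,0,0,0,0,0.3],[0,0,0,0,0,0,0],[0,0,0,0,0,0,0],[0,0,0.3,0,0,0,0],[0,0,0.6,0,0,0,0],[0,0,0.6,0,0,0,0]]}}

```text
time: 25.1
tool_pos: [0.5523, -0.3919, 0.1123]
tcp_rot: [1.771, 2.577, -0.001]
wrist_force: [1.7, -1.3, 1.2]
width: 1.002
grip_force: 0.0
```

Request:
{"api": "servo_tool", "payload": {"series": [[-0.3,0.9,0,0,0,0,0],[-0.3,0.9,0,0,0,0,0],[-0.3,0.9,0,0,0,0,0],[-0.3,0.9,0,0,0,0,0],[-0.3,0.9,0,0,0,0,0]]}}

```text
time: 25.6
tool_pos: [0.5025, -0.2526, 0.1037]
tcp_rot: [1.777, 2.59, -0.0]
wrist_force: [-0.4, -1.3, 0.5]
width: 1.003
grip_force: 0.0
```

Run:
```python
from h import *
im=snap('top','ctop'); snap('scene','cscene')
SH['small_roll']=cyl(.042,.0015,.012)
for n,g in dict(vial=(.446,.138),mat_square=(.446,.138,0),big_roll=(.5475,-.388),mat_big_round=(.5475,-.388),mat_small_round=(.65,0),small_roll=(.457,-.122)).items():
    for c in('top','scene'): fit([c],n,SH[n],g,len(g)==3)
print(bot.read_state()['time'],bot.read_state()['tool_pos'])
```

```text
vial [0.4455 0.1377] res [ 0. -0.] [('top', 0.54, 'area ratio', 0.72)]
vial [0.4444 0.1353] res [0. 0.] [('scene', 0.52, 'area ratio', 0.79)]
mat_square [ 0.4472  0.1383 -3.1463] res [ 0.  -0.   0.3  0.2 -0. ] [('top', 0.87, 'area ratio', 0.99)]
mat_square [ 0.4479  0.138  -2.1641] res [ 0.  -0.1  0.4  0.5 -0. ] [('scene', 0.67, 'area ratio', 0.93)]
big_roll top no mask
big_roll [ 0.547  -0.3861] res [-0. -0.] [('scene', 0.72, 'area ratio', 0.93)]
mat_big_round [ 0.5892 -0.4197] res [0. 0.] [('top', 0.67, 'area ratio', 0.08)]
mat_big_round [ 0.5478 -0.3884] res [ 0. -0.] [('scene', 0.65, 'area ratio', 0.96)]
mat_small_round [0.6494 0.0032] res [0. 0.] [('top', 0.97, 'area ratio', 0.95)]
mat_small_round [0.6491 0.0013] res [-0.  0.] [('scene', 0.65, 'area ratio', 0.91)]
small_roll [ 0.4566 -0.1226] res [0. 0.] [('top', 0.68, 'area ratio', 0.91)]
small_roll [ 0.4568 -0.1247] res [0. 0.] [('scene', 0.5, 'area ratio', 0.94)]
26.3 [ 0.50254134 -0.25333544  0.10341867]
```

View pics/ctop.png

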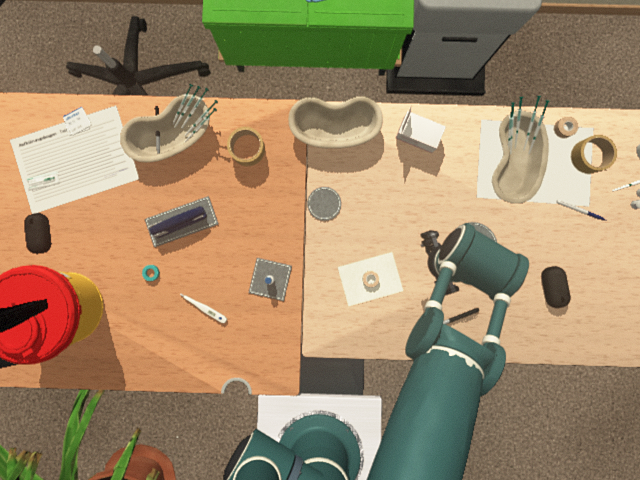

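Request:
{"api": "servo_tool", "payload": {"series": [[-0.305,0.863,0,0,0,0,0],[-0.305,0.863,0,0,0,0,0],[-0.305,0.863,0,0,0,0,0],[-0.305,0.863,0,0,0,0,0],[-0.305,0.863,-0.25,0,0,0,0],[-0.305,0.863,-0.5,0,0,0,0],[-0.305,0.863,-0.67,0,0,0,0],[-0.305,0.863,-0.67,0,0,0,0],[-0.305,0.863,-0.67,0,0,0,1],[-0.305,0.863,-0.67,0,0,0,1],[-0.305,0.863,-0.67,0,0,0,1],[-0.305,0.863,-0.67,0,0,0,1],[-0.305,0.863,-0.67,0,0,0,1],[-0.305,0.863,-0.67,0,0,0,1]]}}

```text
time: 27.7
tool_pos: [0.4587, -0.1245, 0.0051]
tcp_rot: [1.777, 2.586, 0.001]
wrist_force: [-1.2, -0.3, 4.9]
width: 0.461
grip_force: 30.0
```

Request:
{"api": "servo_tool", "payload": {"series": [[0,0,0.25,0,0,0,1],[0,0,0.6,0,0,0,1],[0.21,0.14,0.6,0,0,0,1],[0.42,0.28,0.6,0,0,0,1],[0.641,0.418,0.6,0,0,0,1]]}}

```text
time: 28.2
tool_pos: [0.5549, -0.0607, 0.0953]
tcp_rot: [1.778, 2.586, 0.003]
wrist_force: [-0.1, -0.7, -0.3]
width: 0.457
grip_force: 30.8
```

Request:
{"api": "servo_tool", "payload": {"series": [[0.21,0.14,0,0,0,0,1],[0.42,0.28,0,0,0,0,1],[0.58,0.38,0,0,0,0,1],[0.641,0.418,0,0,0,0,1],[0.641,0.418,0,0,0,0,1],[0.641,0.418,-0.3,0,0,0,1],[0.641,0.418,-0.5,0,0,0,1],[0.641,0.418,-0.577,0,0,0,1],[0.641,0.418,-0.577,0,0,0,1],[0.641,0.418,-0.577,0,0,0,1]]}}

```text
time: 29.2
tool_pos: [0.6484, 0.0007, 0.007]
tcp_rot: [-1.78, -2.588, 0.0]
wrist_force: [-0.9, -0.1, -0.4]
width: 0.462
grip_force: 36.0
```

Request:
{"api": "servo_tool", "payload": {"series": [[0,0,0,0,0,0,0.3],[0,0,0,0,0,0,0],[0,0,0,0,0,0,0],[0,0,0.3,0,0,0,0],[0,0,0.7,0,0,0,0],[0,0,0.7,0,0,0,0]]}}

```text
time: 29.8
tool_pos: [0.6539, 0.0015, 0.1189]
tcp_rot: [1.774, 2.581, 0.01]
wrist_force: [0.9, 0.1, 1.8]
width: 1.004
grip_force: 0.0
```

Request:
{"api": "servo_tool", "payload": {"series": [[-1,-0.8,0.3,0,0,0,0],[-1,-0.8,0.3,0,0,0,0],[-1,-0.8,0.3,0,0,0,0],[-1,-0.8,0.3,0,0,0,0],[-1,-0.8,0.3,0,0,0,0],[-1,-0.8,0.3,0,0,0,0]]}}

```text
time: 30.4
tool_pos: [0.4988, -0.1191, 0.1569]
tcp_rot: [1.781, 2.586, 0.001]
wrist_force: [-0.2, -0.5, 0.3]
width: 0.997
grip_force: 0.0
```

Run:
```python
from h import *
im=snap('top','dtop'); snap('scene','dscene')
for n,g in dict(small_roll=(.65,0.002),big_roll=(.5475,-.388),mat_big_round=(.5475,-.388),mat_small_round=(.65,0),the_stapler=(.59,.377,0),mat_long=(.59,.377,0)).items():
    for c in('top','scene'): fit([c],n,SH[n],g,len(g)==3)
a=im[185:260,135:235]
cv2.imwrite('pics/d.png',np.hstack([cv2.resize(a,(480,360)),cv2.resize(im[170:230,290:350],(320,360))])[:,:,::-1]); print(bot.read_state()['time'])
```

```text
small_roll [0.6456 0.0043] res [ 0. -0.] [('top', 0.5, 'area ratio', 0.84)]
small_roll [0.6468 0.0028] res [0. 0.] [('scene', 0.5, 'area ratio', 0.9)]
big_roll [ 0.5461 -0.3859] res [-0. -0.] [('top', 0.76, 'area ratio', 0.88)]
big_roll [ 0.5471 -0.3854] res [ 0. -0.] [('scene', 0.62, 'area ratio', 0.94)]
mat_big_round [ 0.5477 -0.3891] res [ 0. -0.] [('top', 0.58, 'area ratio', 0.96)]
mat_big_round [ 0.5473 -0.389 ] res [0. 0.] [('scene', 0.83, 'area ratio', 0.93)]
mat_small_round [0.649  0.0027] res [ 0. -0.] [('top', 0.92, 'area ratio', 0.92)]
mat_small_round [6.493e-01 2.000e-04] res [-0.  0.] [('scene', 0.75, 'area ratio', 0.88)]
the_stapler [ 0.5867  0.3775 -1.1072] res [ 0.1 -0.1  3.6  1.9 -2.6] [('top', 0.82, 'area ratio', 0.86)]
the_stapler [0.5815 0.3761 1.7712] res [-0.  -0.3  0.7  1.5  2. ] [('scene', 0.78, 'area ratio', 0.87)]
mat_long [0.5919 0.3765 1.9409] res [ 0.  -0.   0.4 -0.  -0.3] [('top', 0.79, 'area ratio', 1.01)]
mat_long [0.5879 0.3625 1.9421] res [-0.  -0.2  0.5  1.1  1.1] [('scene', 0.74, 'area ratio', 0.68)]
31.1
```

View pics/d.png

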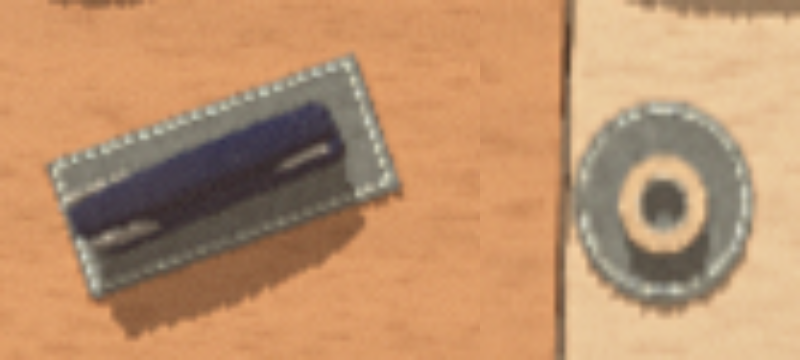

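View pics/dscene.png

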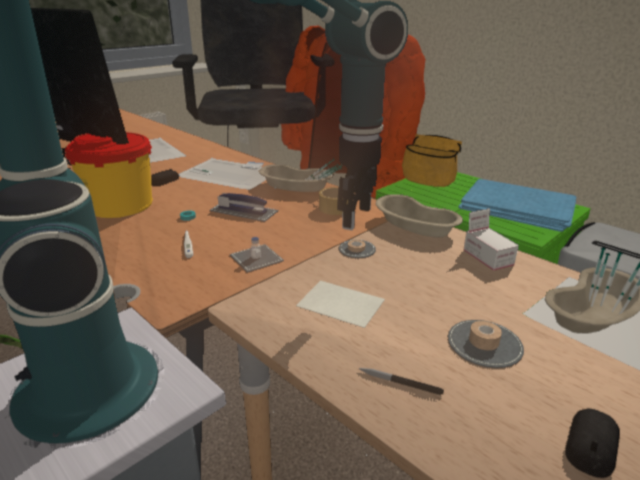

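```bash
python3 -c "
from h import *
print(at_z('top',177.7,220.8,.049),at_z('top',135+224.5/4.8,185+176/4.8,.004))"
```

```text
[0.58864442 0.37102852 0.049     ] [0.59032845 0.37392503 0.004     ]
```

Stapler is within about 5 mm of its mat's centre and the others within about 4 mm; all are standing level and the card is empty, so I'm handing it in.

```bash
python3 -c "
from workcell import bot
print(bot.finish_job())"
```

```text
the job is handed in; nothing more can be done
None
```

The job is handed in, with no verdict returned: by the last camera check all four supplies stand within about 5 mm of their own mats' centres, the stapler is lined up with the long mat, and the card is empty.

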